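# Load a module carrier and crank it onto the test contacts

### The arm

A 6-joint arm with a two-finger parallel gripper is mounted at the origin on the work surface. World frame = base frame: x ahead of the robot, y to its left, z up, the work surface at z = 0. Lengths are in m, angles in degrees, forces in N, time in s.
With the tool pointing down it reaches from about 0.325 to 0.925 m from the base axis. Payload 3.1 kg.
Tool frame: the origin (TCP) lies at the very end of the fingers, on their centre line; the grasp point (between the pads) lies 19 mm behind it; z points along the fingers, x is the direction in which the jaws open and shut, and the axes are right-handed (so a half turn about z gives the same grasp; the last joint's range is limited). The gripper opens to 85 mm and grips with 20 to 120 N. Pads are 22 mm wide; open, the fingers measure 114 mm over their backs; the gripper's body (76 mm by 85 mm) begins 54 mm behind the grasp point. The pads swing forward as they close: fully open they stand 13 mm farther back than shut.
Start: joints at [65.879, 12.427, 92.441, -0, 75.132, -6.429], TCP at [0.19, 0.595, 0.231] pointing down, gripper open.
Joint ranges: [-157.48, 157.48], [-44.54, 120.13], [17.64, 146.25], [-64.5, 244.5], [7.68, 150.69], [-147.95, 147.95]. Speed limits (degrees/s): [159.86, 159.86, 180, 180, 180, 180].

### API

Orientations are given as [roll, pitch, yaw] about the fixed x, y, z axes, in that order (R = Rz(yaw) Ry(pitch) Rx(roll)).
In Python, from station import manip, viewer, finder gives the robot as it stands.
- The arm moves only by the tool apply_moves, never from a script. Its argument "motion" is a list of rows, each a list of 5 numbers: the closure, from 0 (fully open) to 1 (shut), then the shift along the tool's x, y, z in units of 30 mm (1.0 is 30 mm), then the turn about the tool's z in units of 6 degrees (1.0 is 6 degrees). In form: [[fingers, dx, dy, dz, spin], ...]. A call has 1 to 5 rows; each row shifts and turns the commanded pose from where the row before left it, along the tool's axes as they then stand; what a row does not reach is not made up. A row lasts 1/10 s, in which the tool goes at most 50 mm and 8.59 degrees, less where a joint would pass 70% of its speed; a pose out of reach is approached as far as the arm can. A call is refused whole if a number of a shift passes 1 or a number of a turn 1, either way. A call with a gripper value outside its range is refused whole. The fingers move at their own pace and stop on an object; "newtons" is the grip in N (left out, the last holds). Time passes only in rows, so rows that do not move let the fingers close. It gives the time, the measured TCP pose, the force and the opening at its end, in the units of the state.
- manip.observe(): the state, without advancing time (a new reading comes with each control period).
- viewer.read_camera(name): name is "scene" or "top"; returns (picture, depth): 384x512x3 uint8, red, green, blue; 384x512 float32, m along the optical axis (not along the pixel's ray), 0 where there is no reading.
- viewer.calibration(name): a dict with "fov_y" (degrees; the focal length in pixels is half the picture's height over the tangent of half this angle, whatever the lens; pixels are square), "cx", "cy" (the principal point, pixels), "R" (3x3) and "t" (3): a world point X has camera coordinates R X + t. Camera axes: x right, y down, z forward; pixel columns grow to the right and rows downward; lengths in m; the calibration is good to about 2 mm. A picture is of the moment at which its call begins. calibration takes no time and is no camera call.
- manip.close_job(): hands the job in, once; it reports no verdict.
Trained networks look in the newest picture that a camera, given by its name, has taken for a name from the list of things; names that differ only in an ending like _2 or _b are one class to them, and where a whole thing is asked for, a point or a joint stands for the part that bears it (a point fixed in the world has none). Each returns a list of dicts, best first, with "conf" (0 to 1); they miss things now and then, are a little off and sometimes report something else, mostly with a low value. They report only what shows in the picture. A call takes as long as a camera call.
- finder.masks_of(label, camera): "region" (384x512 bool, what is visible of it) and "pixel" ([column, row] in pixels, amid what is visible of it).
- finder.spot_point(label, camera): "pixel" ([column, row] in pixels: a listed point, or the origin of a listed thing).
The state is a dict: "clock": time; "qpos": joint angles; "joint_vel": joint speeds; "joint_torque": joint torques, N m; "eef_pos": TCP position; "orientation": TCP orientation; "force": force on the tool from outside, world axes, zero at the start; "wrist_torque": the same for the moment, N m; "grip_width": finger opening in m.
Only numpy, scipy, OpenCV 4.12 (cv2) and the standard library are available. Lean on these libraries where they do the work, as an engineer would, in place of code of your own. Each camera call takes 0.05 s, during which the arm holds its last target.

### The job

Lift the module carrier by its rib and set it flat in the tester's channel, in the open bay between the pusher and the hood. Then take hold of the upright grip of the crank and wind it clockwise in one steady go, without letting go of the grip, until you feel the carrier meet the sprung contacts hidden inside the hood and have pressed them back about half their travel, never to the end of it; then let go. Leave everything else on the bench where it is.

Things in the scene. Friction and masses are not known exactly. Their poses are not given: they have to be found in the camera images.
- tester: Fixed grey bench tester; place and yaw vary. Base plate 170 (x) x 430 (y) x 30 mm high; origin at the centre of its underside. Its +y runs along the channel, from crank end to hood. Channel on the plate: floor z = 30, centred on x = 0, 66 mm wide, y = -60 to 210, walls 14 mm high, lips flared outwards to z = 52. Gearbox under the crank: y = -195 to -105, 85 mm high.
- bay (a point): Point on the channel floor (tester x = 0, y = 15, z = 30 mm) over which the carrier's centre belongs when loaded. The open bay between pusher and hood runs from tester y = -40 to 90 mm.
- hood (a point): Middle of the top of the grey hood (tester y = 150, z = 108 mm), which covers tester y = 90 to 215, 116 mm wide, and is open towards -y so that the carrier with its rib slides in. Hidden inside are the sprung contacts: a block whose face lies at tester y = 130 to 160 mm, different each time, not measured; it must be felt.
- hub (a point): The crank's vertical axis, at the height of the middle of the grip (tester x = 0, y = -150, z = 142 mm).
- crank (a joint): Crank angle in rad, growing clockwise seen from above; starts at 0 to 0.8, ends at 14. Drives the pusher 12 mm per rad towards the hood. The arm, a flat steel bar (top at z = 110 mm), points along the tester's -x at 0. Free turning takes about 4.5 N at the grip (0.25 N m friction, which also holds it where it is left); pushing the carrier adds about 0.5 N.
- grip: Black upright cylindrical grip of the crank, 26 mm diameter, 56 mm tall, spinning freely on its pin 55 mm from the crank's axis. Origin at the centre of its lower end (z = 114 mm). Turning force at the grip rises when the carrier meets the contacts: a jump of 0.9 N, then 0.44 N more per mm pressed: 3.5 N above free at half travel, 6 N at the end.
- grip_mid (a point): The middle of the grip (28 mm above its lower end, z = 142 mm).
- pusher: Steel plate 50 mm wide, 20 mm high in the channel, driven by the crank. Origin at the lower edge of its front face, which pushes the carrier's rear end: tester y = -50 mm + 12 mm per rad of crank. The hidden contacts yield under 4 N at first touch and 2 N more per mm, to a dead end after 12 mm (28 N); half travel is 6 mm (0.5 rad of crank) and 16 N.
- carrier: Loose black module carrier: block 60 (x) x 80 (y) x 25 mm high with small flat metal modules on top, and an upright grey lifting rib in the middle, 16 (x) x 44 (y) mm, rising from 25 to 60 mm. 0.15 to 0.31 kg. Origin at the centre of its underside. Either 80 mm end may face the hood; it slides lengthwise (its y along the channel).
- carrier_mid (a point): The carrier's centre, 30 mm above its underside, just above the foot of the rib.
- roll_a: Bystander: cardboard ring (tape core) 100 mm across, 24 mm high, lying on the bench. Leave it alone.
- roll_b: Bystander: clear tape roll 84 mm across, 36 mm high, lying on the bench. Leave it alone.
- bottle: Bystander: white bottle 52 mm across, 120 mm tall. Leave it alone.
- driver: Bystander: screwdriver, 170 mm long, lying on the bench. Leave it alone.
- dish: Bystander: steel dish 70 mm across, 28 mm high. Leave it alone.
- brush: Bystander: small brush, 160 mm long, lying on the bench. Leave it alone.

How it is judged:
By the outcome, as a careful person would: the job done as asked, in the order asked, and still so for the second after the job is handed in, with the robot touching nothing.
It also fails if it takes over 72 s, if anything falls off the work surface, if the arm or the gripper's body presses on something with over 40 N, if the wrist force passes 120 N, or if a joint passes its speed limit or range.

## Working session

There is one attempt and no reset: what is moved stays moved. The work goes in short steps, Python scripts to look and compute and a tool call to move; the robot and the scene stay as the last step left them, time stands still between calls to the robot, and variables do not carry over. Pictures are saved under pics/ and viewed, and the job is handed in when it is done.

Besides the shell and the picture viewer there is one more tool, called after "Emit:" as name(argument=value, ...) on one line, values as JSON. apply_moves: Moves the arm, as the interface text tells. Its arguments: {"type":"object","properties":{"motion":{"type":"array"},"newtons":{"type":"number"}},"required":["motion"]}

```bash
ls; mkdir -p pics
cat > h.py <<'E'
import numpy as np, cv2
from station import manip, viewer, finder
def snap(cam,fn):
    im,d=viewer.read_camera(cam)
    cv2.imwrite('pics/'+fn,cv2.cvtColor(im,cv2.COLOR_RGB2BGR)); return im,d
def world(cam,px,z=None,depth=None):
    c=viewer.calibration(cam); f=192/np.tan(np.radians(c['fov_y']/2))
    R=np.array(c['R']);t=np.array(c['t'])
    r=np.array([(px[0]-c['cx'])/f,(px[1]-c['cy'])/f,1.])
    o=-R.T@t; w=R.T@r
    if z is not None: return o+w*(z-o[2])/w[2]
    return o+w*depth
def proj(cam,X):
    c=viewer.calibration(cam); f=192/np.tan(np.radians(c['fov_y']/2))
    p=np.array(c['R'])@np.array(X)+np.array(c['t'])
    return np.array([c['cx']+f*p[0]/p[2],c['cy']+f*p[1]/p[2]])
E
python3 - <<'E'
from h import *
print(manip.observe())
for c in ['top','scene']:
    im,d=snap(c,c+'0.png'); np.save(c+'0.npy',d)
    k=viewer.calibration(c); print(c,k, -np.array(k['R']).T@np.array(k['t']))
    for n in ['grip_mid','hub','bay','hood','carrier_mid','carrier','pusher','tester']:
        r=finder.spot_point(n,c); print(n,[(np.round(q['pixel'],1).tolist(),round(q['conf'],2)) for q in r[:2]])
E
```

```text
pics
{'clock': 0.0, 'qpos': array([ 6.58780928e+01,  1.24769504e+01,  9.25285219e+01,  1.65035800e-03,
        7.51322403e+01, -6.42960315e+00]), 'joint_vel': array([ 0.00312743,  0.03648408, -0.07076754, -0.01095844,  0.07002285,
       -0.05490764]), 'joint_torque': array([ 1.17245756e-03, -3.96843302e+01, -3.03855157e+01,  4.49902569e-07,
        9.58409335e-03,  3.93153563e-07]), 'eef_pos': array([0.18958713, 0.59469708, 0.22996579]), 'orientation': array([-1.79982995e+02,  1.36667950e-01,  7.23072908e+01]), 'force': array([0.48717664, 0.27310392, 0.38735201]), 'wrist_torque': array([ 0.0346976 , -0.02228813, -0.00376488]), 'grip_width': 0.08543222298231161}
top {'fov_y': 53.112039551099784, 'cx': 254.83308044092786, 'cy': 192.04003862934513, 'R': array([[ 0.00137437, -0.99936129,  0.03570876],
       [-0.98592977, -0.00732305, -0.16699959],
       [ 0.16715442, -0.03497681, -0.98531011]]), 't': array([-0.09638745,  0.57376422,  1.04744837])} [ 0.39073807 -0.05548778  1.13132174]
grip_mid [([245.8, 211.4], 0.62)]
hub [([260.5, 194.2], 0.69)]
bay [([201.2, 200.5], 0.95), ([326.4, 
[... 224 characters left out ...]
8, 198.3], 0.48)]
tester [([205.7, 200.5], 0.66), ([149.1, 195.1], 0.15)]
scene {'fov_y': 45.721326413317854, 'cx': 255.066237563242, 'cy': 189.23282399187372, 'R': array([[-0.82619955,  0.56321813, -0.01340302],
       [ 0.40743006,  0.58090081, -0.70466658],
       [-0.38909517, -0.58765601, -0.70941199]]), 't': array([ 0.49660367, -0.10703185,  1.30797708])} [0.96282928 0.55111928 0.85912884]
grip_mid [([265.5, 174.4], 0.56), ([227.8, 157.7], 0.42)]
hub [([271.4, 229.5], 0.61), ([396.0, 255.8], 0.61)]
bay [([285.5, 247.3], 0.69)]
hood [([326.7, 265.1], 0.91)]
carrier_mid [([232.6, 154.3], 0.61)]
carrier [([229.3, 157.7], 0.76)]
pusher [([269.0, 228.5], 0.7)]
tester [([281.3, 251.5], 0.7)]
```

View pics/top0.png

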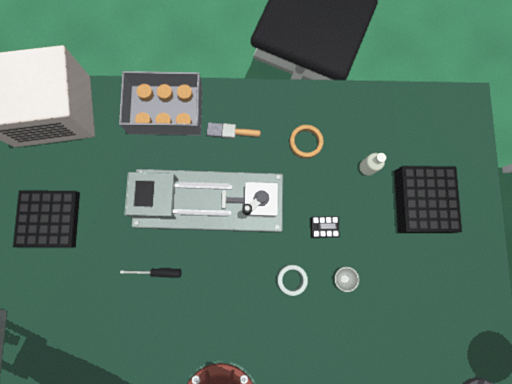

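View pics/scene0.png

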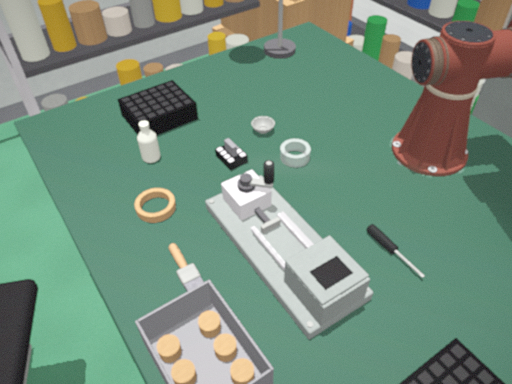

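```bash
cat > m1.py <<'E'
from h import *
def cloud(cam,d):
    v,u=np.nonzero(d>0); c=viewer.calibration(cam); f=192/np.tan(np.radians(c['fov_y']/2))
    D=d[v,u]; P=np.stack([(u-c['cx'])/f*D,(v-c['cy'])/f*D,D],1)
    return (P-np.array(c['t']))@np.array(c['R']),u,v
E
python3 - <<'E'
from m1 import *
for cam in ['top','scene']:
    d=np.load(cam+'0.npy'); P,u,v=cloud(cam,d)
    bench=P[(abs(P[:,2])<.02)]; print(cam,'bench z med',np.median(bench[:,2]))
    R0=(P[:,0]>.2)&(P[:,0]<.6)&(P[:,1]<.4)&(P[:,1]>-.3)
    for nm,lo,hi in [('hood',.10,.116),('gear',.079,.091),('plate',.022,.038)]:
        S=P[R0&(P[:,2]>lo)&(P[:,2]<hi)]
        # largest cluster: on grid
        g=np.zeros((400,700),np.uint8); ij=((S[:,:2]-[.2,-.3])*1000).astype(int); g[ij[:,0],ij[:,1]]=1
        g=cv2.dilate(g,np.ones((7,7)));n,l,st,_=cv2.connectedComponentsWithStats(g)
        k=1+np.argmax(st[1:,4]); Q=S[l[ij[:,0],ij[:,1]]==k]
        r=cv2.minAreaRect((Q[:,:2]*1000).astype(np.float32)); print(nm,len(Q),r,'zmed',np.median(Q[:,2]))
    # carrier
    S=P[(P[:,2]>.012)&(P[:,2]<.075)&(abs(P[:,1]+.24)<.08)&(abs(P[:,0]-.33)<.08)]
    if len(S): print('car',len(S),S.min(0),S.max(0))
print({(c,n):finder.masks_of(n,c)[0]['pixel'] for c in ['top','scene'] for n in ['carrier','grip']})
im=cv2.imread('pics/top0.png'); cv2.imwrite('pics/t0a.png',cv2.resize(im[160:240,110:290],None,fx=4.4,fy=4.4,interpolation=cv2.INTER_CUBIC))
cv2.imwrite('pics/t0b.png',cv2.resize(im[200:250,290:360],None,fx=8,fy=8,interpolation=cv2.INTER_CUBIC))
E
```

```text
top bench z med -0.0005753743290279866
hood 1701 ((550.2071533203125, 193.36424255371094), (124.88007354736328, 102.03060913085938), 88.63813018798828) zmed 0.10770830983383096
gear 708 ((550.1197509765625, -109.49148559570312), (89.26225280761719, 90.20864868164062), 89.40180969238281) zmed 0.08411380937439089
plate 3736 ((531.7300415039062, 41.83123779296875), (134.6343536376953, 433.3970947265625), 0.10160872340202332) zmed 0.029244809217883215
car 377 [ 0.28670352 -0.23853011  0.01247476] [ 0.36910393 -0.16046814  0.04075206]
scene bench z med 0.0007125694627328469
hood 2627 ((550.4437866210938, 193.5045623779297), (126.08692169189453, 101.6628646850586), 88.42388153076172) zmed 0.10876638340255221
gear 642 ((552.6707153320312, -108.34855651855469), (92.14569854736328, 89.65184020996094), 88.37055969238281) zmed 0.08521200346998489
plate 1414 ((559.5426025390625, -33.62406921386719), (80.86493682861328, 284.02679443359375), 0.002533006714656949) zmed 0.03053446945820773
car 500 [ 0.28713038 -0.31946033  0.01214526] [ 0.37173617 -0.16001653  0.04137639]
{('top', 'carrier'): [322.9, 228.7], ('top', 'grip'): [247.9, 211.5], ('scene', 'carrier'): [228.1, 153.7], ('scene', 'grip'): [270.2, 170.7]}
```

Run:
```python
from m1 import *
for cam in ['top','scene']:
    d=np.load(cam+'0.npy'); P,u,v=cloud(cam,d)
    R0=(P[:,0]>.4)&(P[:,0]<.75)&(P[:,1]<.4)&(P[:,1]>-.25)
    for nm,lo,hi in [('hood',.10,.116),('gear',.079,.091),('plate',.02,.12),('grip',.15,.18)]:
        S=P[R0&(P[:,2]>lo)&(P[:,2]<hi)]
        g=np.zeros((400,700),np.uint8); ij=((S[:,:2]-[.4,-.3])*1000).astype(int); g[ij[:,0],ij[:,1]]=1
        g=cv2.dilate(g,np.ones((7,7)));n,l,st,_=cv2.connectedComponentsWithStats(g)
        k=1+np.argmax(st[1:,4]); Q=S[l[ij[:,0],ij[:,1]]==k]
        r=cv2.minAreaRect((Q[:,:2]*1000).astype(np.float32)); print(cam,nm,len(Q),np.round(r[0],1),np.round(r[1],1),r[2],'zmed',np.median(Q[:,2]))
    m=finder.masks_of('carrier',cam)[0]['region']
    S=P[m[v,u]]; 
    for lo,hi in [(.015,.035),(.045,.07)]:
        Q=S[(S[:,2]>lo)&(S[:,2]<hi)]
        if len(Q)>3: print('car',lo,len(Q),cv2.minAreaRect((Q[:,:2]*1000).astype(np.float32)))
    print('car z',np.percentile(S[:,2],[0,50,90,100]))
```

```text
top hood 1952 [557.3 193.2] [125.  116.4] 88.75615692138672 zmed 0.1076607286304141
top gear 708 [ 550.1 -109.5] [89.3 90.2] 89.40180969238281 zmed 0.08411380937439089
top plate 8862 [553.5  41.6] [430.8 170.9] 88.43077850341797 zmed 0.03168736586489826
top grip 85 [511.8 -68.7] [23.5 22.8] 0.4060133397579193 zmed 0.16912899850993154
car 0.015 478 ((477.545654296875, -297.14715576171875), (58.64326477050781, 79.23847961425781), 0.24248050153255463)
car 0.045 98 ((477.00128173828125, -297.8556823730469), (15.86496639251709, 44.331363677978516), 3.2800679206848145)
car z [-0.00159467  0.02586816  0.05755972  0.06429883]
scene hood 3174 [558.5 193. ] [126.  117.3] 88.01435089111328 zmed 0.10862948602469935
scene gear 642 [ 552.7 -108.3] [92.1 89.7] 88.37055969238281 zmed 0.08521200346998489
scene plate 12290 [555.1  40.8] [431.2 171.2] 88.50289916992188 zmed 0.0500898867373173
scene grip 130 [513.7 -68.1] [26.5 22.8] 54.91947937011719 zmed 0.16816940635752273
car 0.015 353 ((480.2223205566406, -298.1413269042969), (84.74993133544922, 62.510536193847656), 89.13897705078125)
car 0.045 108 ((480.41375732421875, -296.40240478515625), (18.967426300048828, 44.48164749145508), 4.103871822357178)
car z [-0.00155153  0.02630154  0.0574251   0.06305977]
```

View pics/t0a.png

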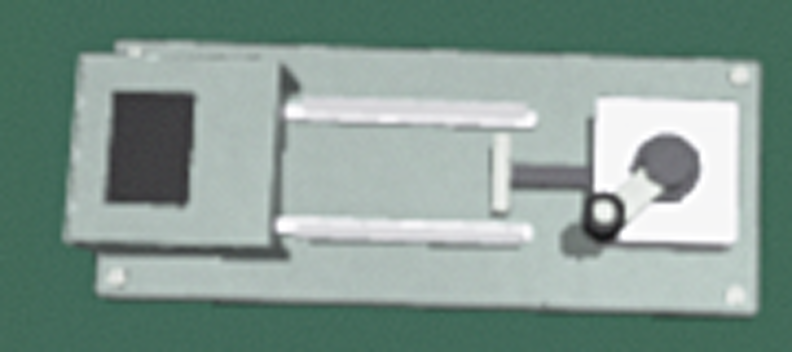

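View pics/t0b.png

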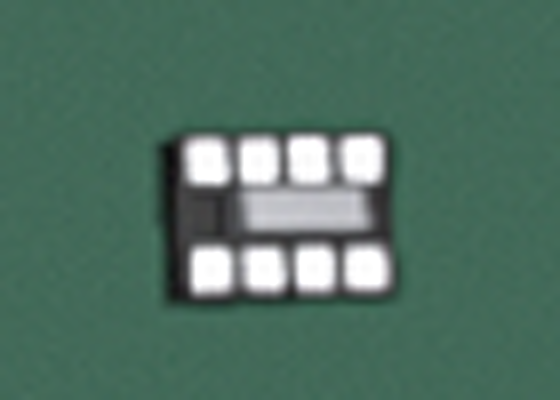

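```bash
cat > plan.py <<'E'
from h import *
def plan(tgt,n,yaw=None,fing=0,start=None):
    """tgt xyz m; rows in tool axes (tool pointing down)"""
    s=manip.observe(); p=np.array(s['eef_pos'] if start is None else start[:3]); y=s['orientation'][2] if start is None else start[3]
    d=(np.array(tgt)-p)/n; dy=0 if yaw is None else ((yaw-y+180)%360-180)/n
    rows=[]
    for i in range(n):
        a=np.radians(y); x=np.array([np.cos(a),np.sin(a),0]); yy=np.array([np.sin(a),-np.cos(a),0])
        rows.append([fing]+[float(round(v,2)) for v in (d@x/.03,d@yy/.03,-d[2]/.03,-dy/6)]); y+=dy
    for r in rows: print(r)
    print('max',np.abs(np.array(rows)[:,1:]).max(0))
    return rows
E
python3 - <<'E'
from plan import *
plan([.4785,-.2975,.15],30,0)
d=np.load('top0.npy')
from m1 import cloud
for cam in ['top','scene']:
    P,u,v=cloud(cam,np.load(cam+'0.npy')); S=P[np.hypot(P[:,0]-.5502,P[:,1]+.1089)<.015]; print(np.percentile(S[:,2],[5,50,95]))
E
```

```text
[0, -0.85, 0.61, 0.09, 0.4]
[0, -0.82, 0.64, 0.09, 0.4]
[0, -0.79, 0.68, 0.09, 0.4]
[0, -0.76, 0.71, 0.09, 0.4]
[0, -0.73, 0.74, 0.09, 0.4]
[0, -0.7, 0.77, 0.09, 0.4]
[0, -0.67, 0.8, 0.09, 0.4]
[0, -0.64, 0.83, 0.09, 0.4]
[0, -0.6, 0.85, 0.09, 0.4]
[0, -0.56, 0.88, 0.09, 0.4]
[0, -0.53, 0.9, 0.09, 0.4]
[0, -0.49, 0.92, 0.09, 0.4]
[0, -0.45, 0.94, 0.09, 0.4]
[0, -0.41, 0.96, 0.09, 0.4]
[0, -0.37, 0.98, 0.09, 0.4]
[0, -0.33, 0.99, 0.09, 0.4]
[0, -0.28, 1.0, 0.09, 0.4]
[0, -0.24, 1.01, 0.09, 0.4]
[0, -0.2, 1.02, 0.09, 0.4]
[0, -0.16, 1.03, 0.09, 0.4]
[0, -0.11, 1.04, 0.09, 0.4]
[0, -0.07, 1.04, 0.09, 0.4]
[0, -0.02, 1.04, 0.09, 0.4]
[0, 0.02, 1.04, 0.09, 0.4]
[0, 0.06, 1.04, 0.09, 0.4]
[0, 0.11, 1.04, 0.09, 0.4]
[0, 0.15, 1.03, 0.09, 0.4]
[0, 0.19, 1.02, 0.09, 0.4]
[0, 0.24, 1.02, 0.09, 0.4]
[0, 0.28, 1.0, 0.09, 0.4]
max [0.85 1.04 0.09 0.4 ]
[0.11239598 0.1151369  0.11746746]
[0.10003587 0.11522888 0.11806657]
```

Emit:
apply_moves(motion=[[0,-0.85,0.6,0,0.4],[0,-0.82,0.64,0,0.4],[0,-0.79,0.68,0,0.4],[0,-0.76,0.7,0,0.4],[0,-0.73,0.74,0,0.4]])

```text
clock: 1.7
eef_pos: [0.2381, 0.446, 0.2314]
orientation: [180.0, -0.0, 60.2]
force: [0.2, 0.0, 1.1]
grip_width: 0.0857
```

Emit:
apply_moves(motion=[[0,-0.7,0.77,0,0.4],[0,-0.67,0.8,0,0.4],[0,-0.64,0.83,0,0.4],[0,-0.6,0.85,0,0.4],[0,-0.56,0.88,0,0.4]])

```text
clock: 2.2
eef_pos: [0.2864, 0.2972, 0.2315]
orientation: [180.0, -0.0, 48.2]
force: [-0.6, 0.4, 0.4]
grip_width: 0.0857
```

Emit:
apply_moves(motion=[[0,-0.53,0.9,0,0.4],[0,-0.49,0.92,0,0.4],[0,-0.45,0.94,0,0.4],[0,-0.41,0.96,0,0.4],[0,-0.37,0.98,0,0.4]])

```text
clock: 2.7
eef_pos: [0.3346, 0.1482, 0.2316]
orientation: [180.0, -0.1, 36.2]
force: [0.6, 0.2, 0.4]
grip_width: 0.0854
```

Emit:
apply_moves(motion=[[0,-0.33,1.0,0,0.4],[0,-0.28,1.0,0,0.4],[0,-0.24,1.0,0,0.4],[0,-0.2,1.0,0,0.4],[0,-0.16,1.0,0,0.4]])

```text
clock: 3.2
eef_pos: [0.3823, 0.0009, 0.2316]
orientation: [180.0, -0.1, 24.2]
force: [1.5, 0.3, 1.3]
grip_width: 0.0854
```

Emit:
apply_moves(motion=[[0,-0.1,1.0,0,0.4],[0,-0.07,1.0,0,0.4],[0,0,1.0,0,0.4],[0,0,1.0,0,0.4],[0,0.05,1.0,0,0.4]])

```text
clock: 3.7
eef_pos: [0.429, -0.1418, 0.2315]
orientation: [180.0, -0.0, 12.2]
force: [-0.8, 0.2, 0.9]
grip_width: 0.0854
```

Run:
```python
from plan import *
s=manip.observe(); print(s['clock'],s['eef_pos'],s['orientation'],s['force'])
plan([.4785,-.2975,.12],8,0)
```

```text
3.7 [ 0.42904464 -0.14184914  0.23151889] [ 1.79983551e+02 -3.14784638e-02  1.21890079e+01] [-0.81598601  0.23337533  0.9372756 ]
[0, 0.06, 0.68, 0.46, 0.25]
[0, 0.08, 0.68, 0.46, 0.25]
[0, 0.1, 0.67, 0.46, 0.25]
[0, 0.12, 0.67, 0.46, 0.25]
[0, 0.14, 0.67, 0.46, 0.25]
[0, 0.15, 0.66, 0.46, 0.25]
[0, 0.17, 0.66, 0.46, 0.25]
[0, 0.19, 0.65, 0.46, 0.25]
max [0.19 0.68 0.46 0.25]
```

Emit:
apply_moves(motion=[[0,0.06,0.68,0.46,0.25],[0,0.08,0.68,0.46,0.25],[0,0.1,0.67,0.46,0.25],[0,0.12,0.67,0.46,0.25],[0,0.14,0.67,0.46,0.25]])

```text
clock: 4.2
eef_pos: [0.4602, -0.2389, 0.1619]
orientation: [180.0, -0.0, 4.7]
force: [0.1, -0.2, 0.6]
grip_width: 0.0852
```

Emit:
apply_moves(motion=[[0,0.15,0.66,0.46,0.25],[0,0.17,0.66,0.46,0.25],[0,0.19,0.65,0.46,0.28],[0,0,0,0,0],[0,0,0,0,0]])

```text
clock: 4.7
eef_pos: [0.4783, -0.2958, 0.1206]
orientation: [-179.9, 0.1, 0.1]
force: [-0.3, 0.8, -0.4]
grip_width: 0.0853
```

Run:
```python
from plan import *
s=manip.observe(); print(s['clock'],s['eef_pos'],s['orientation'],s['force'])
snap('scene','s1.png'); im=cv2.imread('pics/s1.png'); cv2.imwrite('pics/s1a.png',cv2.resize(im[60:210,150:310],None,fx=4,fy=4,interpolation=cv2.INTER_CUBIC))
print(proj('scene',[.4785,-.2975,.06]),proj('scene',s['eef_pos']))
plan([.4785,-.2975,.033],5,0)
```

```text
4.7 [ 0.47831054 -0.29584172  0.12062726] [-1.79933319e+02  5.33474757e-02  1.13319351e-01] [-0.27476854  0.816506   -0.35167877]
[230.70152607 143.05055279] [229.9220339  125.63123737]
[0, -0.0, 0.01, 0.59, 0.0]
[0, -0.0, 0.01, 0.59, 0.0]
[0, -0.0, 0.01, 0.59, 0.0]
[0, -0.0, 0.01, 0.59, 0.0]
[0, -0.0, 0.01, 0.59, 0.0]
max [0.   0.01 0.59 0.  ]
```

View pics/s1a.png

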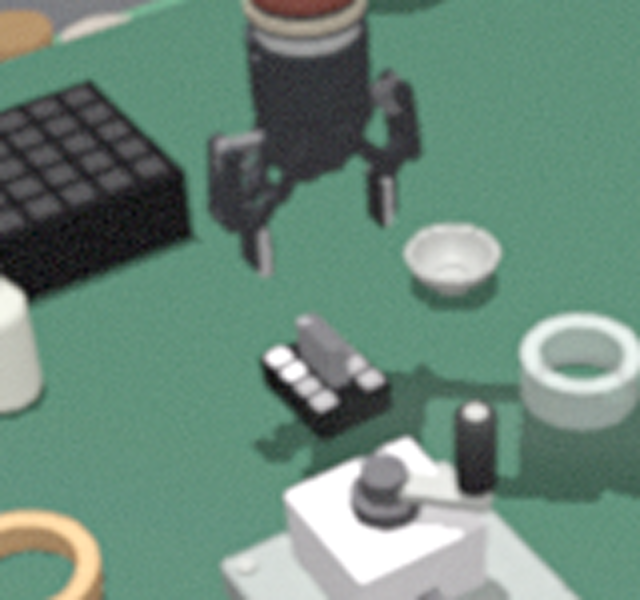

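Emit:
apply_moves(motion=[[0,0,0.02,0.6,0],[0,0,0.02,0.6,0],[0,0,0,0.6,0],[0,0,0,0.6,0],[0,0,0,0.5,0]], newtons=50)

```text
clock: 5.25
eef_pos: [0.4789, -0.2965, 0.0341]
orientation: [180.0, -0.0, 0.2]
force: [-0.2, 0.0, 0.2]
grip_width: 0.0854
```

Emit:
apply_moves(motion=[[0.5,0,0,0,0],[1,0,0,0,0],[1,0,0,0,0],[1,0,0,0,0],[1,0,0,0,0]])

```text
clock: 5.75
eef_pos: [0.4796, -0.2979, 0.035]
orientation: [179.9, -0.1, 0.1]
force: [1.4, -0.7, 0.6]
grip_width: 0.0149
```

Emit:
apply_moves(motion=[[1,0,0,0,0],[1,0,0,0,0],[1,0,0,-0.3,0],[1,0,0,-0.5,0],[1,0,0,-0.7,0]])

```text
clock: 6.25
eef_pos: [0.477, -0.2962, 0.0783]
orientation: [-179.9, 0.2, 0.1]
force: [0.5, -0.5, -1.8]
grip_width: 0.0151
```

Emit:
apply_moves(motion=[[1,0,0,-1,0],[1,0,0,-1,0],[1,0,0,-1,0],[1,0,0,-1,0],[1,0,0,-1,0]])

```text
clock: 6.75
eef_pos: [0.4779, -0.2969, 0.2306]
orientation: [-180.0, 0.0, 0.1]
force: [0.3, 0.6, -2.5]
grip_width: 0.015
```

Run:
```python
from plan import *
from m1 import cloud
s=manip.observe(); print(s['clock'],s['eef_pos'],s['orientation'],s['force'],s['grip_width'])
for cam in ['scene','top']:
    im,d=snap(cam,cam+'2.png'); P,u,v=cloud(cam,d)
    S=P[(abs(P[:,0]-.478)<.06)&(abs(P[:,1]+.2975)<.06)&(P[:,2]>.15)&(P[:,2]<.26)]
    T=S[abs(S[:,2]-(s['eef_pos'][2]-.033+.0265))<.007]; print(len(T),cv2.minAreaRect((T[:,:2]*1000).astype(np.float32)),np.median(T[:,2]))
im=cv2.imread('pics/scene2.png'); cv2.imwrite('pics/s2a.png',cv2.resize(im[20:170,150:310],None,fx=4,fy=4,interpolation=cv2.INTER_CUBIC))
plan([.5545,.0561,.232],15,-1.5,fing=1)
```

```text
6.75 [ 0.47791974 -0.29688146  0.23061196] [-1.79989251e+02  3.49377725e-02  1.25007471e-01] [ 0.31097176  0.56432753 -2.4704587 ] 0.014999060468767261
341 ((477.36859130859375, -296.078369140625), (61.3214225769043, 85.43518829345703), 0.7344356179237366) 0.2223346156410071
178 ((490.7032165527344, -266.6451721191406), (29.00361442565918, 62.12387466430664), 53.5410041809082) 0.2267992767879415
[1, 0.16, -0.79, 0.01, 0.02]
[1, 0.16, -0.79, 0.01, 0.02]
[1, 0.16, -0.79, 0.01, 0.02]
[1, 0.16, -0.79, 0.01, 0.02]
[1, 0.16, -0.79, 0.01, 0.02]
[1, 0.16, -0.79, 0.01, 0.02]
[1, 0.16, -0.79, 0.01, 0.02]
[1, 0.15, -0.79, 0.01, 0.02]
[1, 0.15, -0.79, 0.01, 0.02]
[1, 0.15, -0.79, 0.01, 0.02]
[1, 0.15, -0.79, 0.01, 0.02]
[1, 0.15, -0.79, 0.01, 0.02]
[1, 0.15, -0.79, 0.01, 0.02]
[1, 0.15, -0.79, 0.01, 0.02]
[1, 0.14, -0.79, 0.01, 0.02]
max [0.16 0.79 0.01 0.02]
```

View pics/s2a.png

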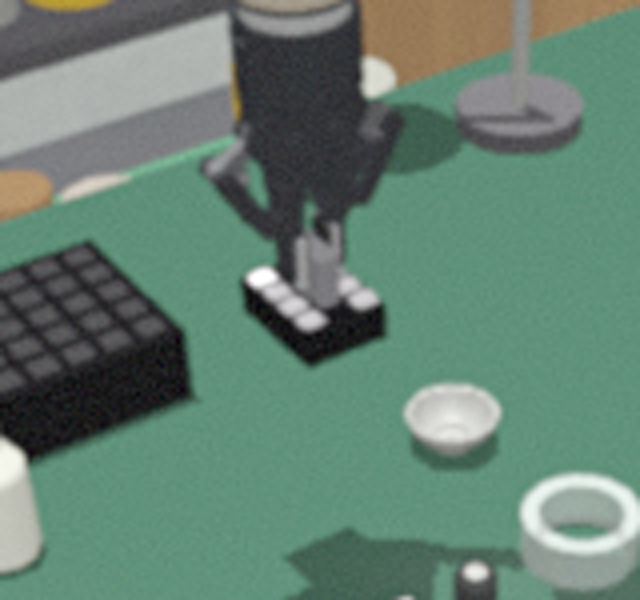

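Emit:
apply_moves(motion=[[1,0.16,-0.6,0,0.02],[1,0.16,-0.8,0,0.02],[1,0.16,-0.8,0,0.02],[1,0.16,-0.8,0,0.02],[1,0.16,-0.8,0,0.02]])

```text
clock: 7.35
eef_pos: [0.5017, -0.1819, 0.2272]
orientation: [-179.9, 0.2, -0.5]
force: [0.1, 0.4, -1.0]
grip_width: 0.0153
```

Emit:
apply_moves(motion=[[1,0.16,-0.8,0,0.02],[1,0.16,-0.8,0,0.02],[1,0.16,-0.8,0,0.02],[1,0.16,-0.8,0,0.02],[1,0.16,-0.8,0,0.02]])

```text
clock: 7.85
eef_pos: [0.5271, -0.0624, 0.2272]
orientation: [-180.0, 0.2, -1.1]
force: [-0.5, 0.0, -2.3]
grip_width: 0.0151
```

Emit:
apply_moves(motion=[[1,0.16,-0.8,0,0.02],[1,0.16,-0.8,0,0.02],[1,0.16,-0.8,0,0.02],[1,0.16,-0.7,0,0.02],[1,0.16,-0.4,0,0.02]])

```text
clock: 8.35
eef_pos: [0.5535, 0.0423, 0.2273]
orientation: [-180.0, 0.2, -1.6]
force: [0.3, -0.6, -1.8]
grip_width: 0.0156
```

Run:
```python
from plan import *
s=manip.observe(); print(s['clock'],s['eef_pos'],s['orientation'],s['force'],s['grip_width'])
plan([.5545,.0561,.11],6,-1.5,fing=1)
```

```text
8.35 [0.55354592 0.04232028 0.22728308] [-1.79980991e+02  1.76746132e-01 -1.59899681e+00] [ 0.32817499 -0.60632172 -1.77631664] 0.015557873739270358
[1, 0.0, -0.08, 0.65, -0.0]
[1, 0.0, -0.08, 0.65, -0.0]
[1, 0.0, -0.08, 0.65, -0.0]
[1, 0.0, -0.08, 0.65, -0.0]
[1, 0.0, -0.08, 0.65, -0.0]
[1, 0.0, -0.08, 0.65, -0.0]
max [0.   0.08 0.65 0.  ]
```

Emit:
apply_moves(motion=[[1,0,-0.16,0.4,0],[1,0,-0.16,0.8,0],[1,0.02,-0.15,0.9,0],[1,0,0,0.9,0],[1,0,0,0.6,0]])

```text
clock: 8.85
eef_pos: [0.5532, 0.0541, 0.1171]
orientation: [180.0, 0.3, -1.7]
force: [0.6, 0.4, -1.7]
grip_width: 0.0151
```

Run:
```python
from plan import *
from m1 import cloud
for cam in ['scene','top']:
    im,d=snap(cam,cam+'3.png'); P,u,v=cloud(cam,d)
    s=manip.observe(); print(s['clock'],s['eef_pos'],s['orientation'],s['force'],s['grip_width'])
    S=P[(abs(P[:,0]-.5545)<.06)&(abs(P[:,1]-.056)<.06)]
    T=S[abs(S[:,2]-(s['eef_pos'][2]-.034+.0265))<.006]; print(len(T),cv2.minAreaRect((T[:,:2]*1000).astype(np.float32)) if len(T)>5 else 0)
    # channel walls: lip z 
    for y in [-30,60,80] if cam=='top' else []:
        pass
im=cv2.imread('pics/scene3.png'); cv2.imwrite('pics/s3a.png',cv2.resize(im[150:330,190:380],None,fx=3.3,fy=3.3,interpolation=cv2.INTER_CUBIC))
# lip check from initial top/scene clouds
for cam in ['top','scene']:
    P,u,v=cloud(cam,np.load(cam+'0.npy')); a=np.radians(-1.5)
    q=(P[:,:2]-[.5541,.0411])@np.array([[np.cos(a),-np.sin(a)],[np.sin(a),np.cos(a)]])*1000
    m=(q[:,1]>-30)&(q[:,1]<80)&(P[:,2]>.046)&(P[:,2]<.056)&(abs(q[:,0])<60)
    for lo,hi in [(-25,25),(25,75)]:
        mm=m&(q[:,1]>lo)&(q[:,1]<hi); X=q[mm,0]; print(cam,lo,'left',np.percentile(X[X<0],[5,50,95]),'right',np.percentile(X[X>0],[5,50,95]))
```

```text
8.9 [0.55108324 0.05406706 0.11419277] [179.961088     0.58823038  -1.71186664] [-1.69147633 -0.02696672 -4.20753633] 0.01459899621515508
522 ((552.7589111328125, 53.013736724853516), (60.877071380615234, 82.05699920654297), 0.4770437777042389)
8.95 [0.55141787 0.05410984 0.11584572] [179.96428969   0.57699633  -1.7091686 ] [-0.37904671 -0.07601282 -2.19573462] 0.015111037459751668
89 ((547.7859497070312, 53.1817626953125), (78.43268585205078, 57.14390563964844), 88.10179138183594)
top -25 left [-44.53837061 -41.52239825 -35.34904025] right [36.83783895 40.88270367 44.68334812]
top 25 left [-45.71001059 -42.42555604 -38.8131621 ] right [35.76855575 40.72168793 43.62379358]
scene -25 left [-44.42036896 -40.06914906 -34.60528579] right [37.32513298 42.96203604 45.57403709]
scene 25 left [-44.72505271 -40.28190426 -35.78952076] right [37.42928926 43.04096773 45.43059281]
```

View pics/s3a.png

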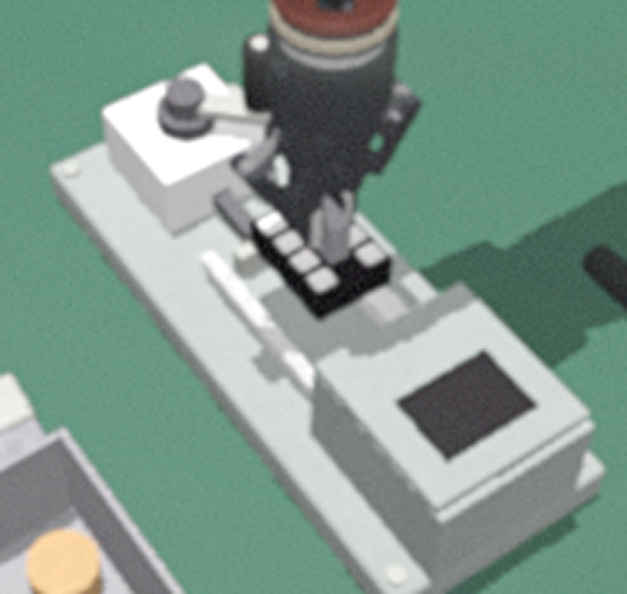

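Emit:
apply_moves(motion=[[1,0.05,-0.06,0.2,0],[1,0.05,0,0.3,0],[1,0,0,0.3,0],[1,0,0,0,0],[1,0,0,0,0]])

```text
clock: 9.45
eef_pos: [0.5587, 0.0565, 0.0968]
orientation: [180.0, 0.0, -1.7]
force: [-0.0, -0.3, -1.1]
grip_width: 0.0152
```

Run:
```python
from plan import *
from m1 import cloud
for cam in ['scene','top']:
    im,d=snap(cam,cam+'4.png'); P,u,v=cloud(cam,d)
    s=manip.observe(); print(s['clock'],s['eef_pos'],s['orientation'],s['force'],s['grip_width'])
    S=P[(abs(P[:,0]-.5545)<.06)&(abs(P[:,1]-.056)<.06)]
    T=S[abs(S[:,2]-(s['eef_pos'][2]-.034+.0265))<.006]; print(len(T),cv2.minAreaRect((T[:,:2]*1000).astype(np.float32)) if len(T)>5 else 0)
im=cv2.imread('pics/scene4.png'); cv2.imwrite('pics/s4a.png',cv2.resize(im[150:330,190:380],None,fx=3.3,fy=3.3,interpolation=cv2.INTER_CUBIC))
im=cv2.imread('pics/top4.png'); cv2.imwrite('pics/t4a.png',cv2.resize(im[160:240,110:290],None,fx=4.4,fy=4.4,interpolation=cv2.INTER_CUBIC))
```

```text
9.5 [0.55901563 0.05654374 0.09716825] [ 1.79996713e+02 -2.70227754e-02 -1.67135297e+00] [-0.49046411 -0.34478689 -1.73734323] 0.015116669576981708
502 ((556.8277587890625, 55.966278076171875), (80.59088134765625, 61.2646369934082), 88.56204986572266)
9.55 [0.5592101  0.05656022 0.09739703] [ 1.79998640e+02 -5.53206938e-02 -1.66905994e+00] [-0.56516572  0.15578174 -1.89210953] 0.015098553234259697
103 ((555.0393676757812, 56.02716064453125), (58.42919158935547, 78.99871826171875), 0.024940142408013344)
```

View pics/s4a.png

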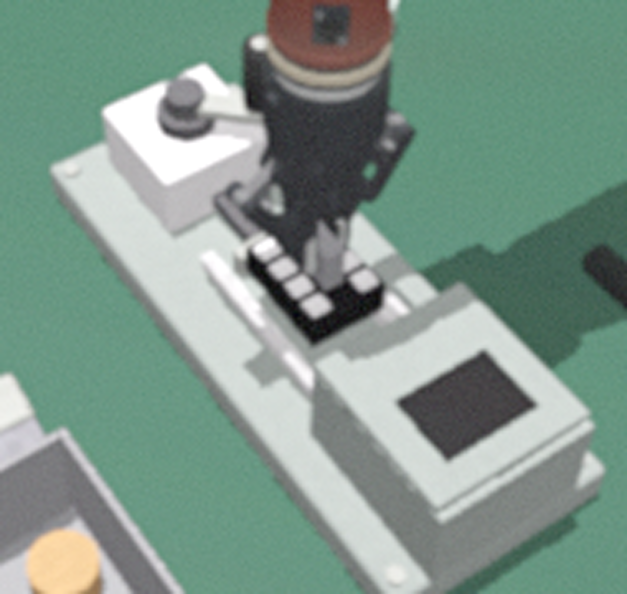

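View pics/t4a.png

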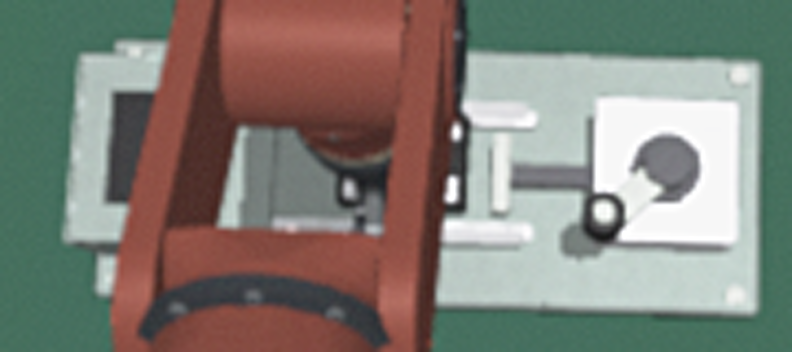

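Emit:
apply_moves(motion=[[1,-0.03,0,0.2,0],[1,0,0,0.2,0],[1,0,0,0.2,0],[1,0,0,0,0],[1,0,0,0,0]])

```text
clock: 10.05
eef_pos: [0.5575, 0.0566, 0.0784]
orientation: [-180.0, 0.1, -1.7]
force: [-0.3, -0.2, -3.4]
grip_width: 0.0151
```

Run:
```python
from plan import *
from m1 import cloud
for cam in ['scene']:
    im,d=snap(cam,cam+'5.png'); P,u,v=cloud(cam,d)
    s=manip.observe(); print(s['clock'],s['eef_pos'],s['orientation'],s['force'],s['wrist_torque'],s['grip_width'])
    S=P[(abs(P[:,0]-.5545)<.06)&(abs(P[:,1]-.056)<.06)]
    T=S[abs(S[:,2]-(s['eef_pos'][2]-.034+.0265))<.006]; print(len(T),cv2.minAreaRect((T[:,:2]*1000).astype(np.float32)) if len(T)>5 else 0)
```

```text
10.1 [0.55786531 0.05658238 0.0787472 ] [-1.79999916e+02  1.26103369e-02 -1.67385240e+00] [ 0.01085171  0.90955861 -2.04817077] [-0.02322832  0.03768736  0.0128467 ] 0.015095191688175245
485 ((556.0310668945312, 56.50127410888672), (80.91979217529297, 60.55970764160156), 88.39277648925781)
```

Emit:
apply_moves(motion=[[1,0,0,0.15,0],[1,0,0,0.15,0],[1,0,0,0.1,0],[1,0,0,0,0],[1,0,0,0,0]])

```text
clock: 10.6
eef_pos: [0.5577, 0.0566, 0.0667]
orientation: [180.0, 0.0, -1.7]
force: [0.1, -0.8, -1.8]
grip_width: 0.0151
```

Emit:
apply_moves(motion=[[1,0,0,0.05,0],[1,0,0,0.03,0],[1,0,0,0,0]])

```text
clock: 10.9
eef_pos: [0.5582, 0.0566, 0.0649]
orientation: [-180.0, -0.0, -1.7]
force: [-0.5, 1.0, 0.7]
grip_width: 0.015
```

Emit:
apply_moves(motion=[[0.6,0,0,0,0],[0.3,0,0,0,0],[0.3,0,0,0,0],[0.3,0,0,-0.5,0],[0.3,0,0,-1,0]])

```text
clock: 11.4
eef_pos: [0.5554, 0.0566, 0.108]
orientation: [180.0, 0.3, -1.7]
force: [-0.4, 0.5, 0.2]
grip_width: 0.0599
```

Run:
```python
from plan import *
from m1 import cloud
for cam in ['scene']:
    im,d=snap(cam,cam+'6.png'); P,u,v=cloud(cam,d)
    s=manip.observe(); print(s['clock'],s['eef_pos'],s['orientation'],s['force'],s['wrist_torque'],s['grip_width'])
    S=P[(abs(P[:,0]-.5545)<.05)&(abs(P[:,1]-.056)<.06)]
    T=S[abs(S[:,2]-.0565)<.005]; print(len(T),cv2.minAreaRect((T[:,:2]*1000).astype(np.float32)) if len(T)>5 else 0,np.percentile(T[:,2],[5,50,95]))
    # plane fit
    A=np.c_[T[:,:2]-T[:,:2].mean(0),np.ones(len(T))]; print(np.linalg.lstsq(A,T[:,2],rcond=None)[0])
im=cv2.imread('pics/scene6.png'); cv2.imwrite('pics/s6a.png',cv2.resize(im[150:330,190:380],None,fx=3.3,fy=3.3,interpolation=cv2.INTER_CUBIC))
```

```text
11.45 [0.56079899 0.05662573 0.11547006] [-179.99738435   -0.3737378    -1.662738  ] [ 1.94406403 -0.00601647  2.4650329 ] [ 0.02342007 -0.09716344 -0.00501817] 0.059750568319249
656 ((555.173583984375, 54.063453674316406), (115.81243896484375, 91.2725601196289), 89.16446685791016) [0.05202101 0.05562575 0.05951792]
[0.0034047  0.00162075 0.05563364]
```

View pics/s6a.png

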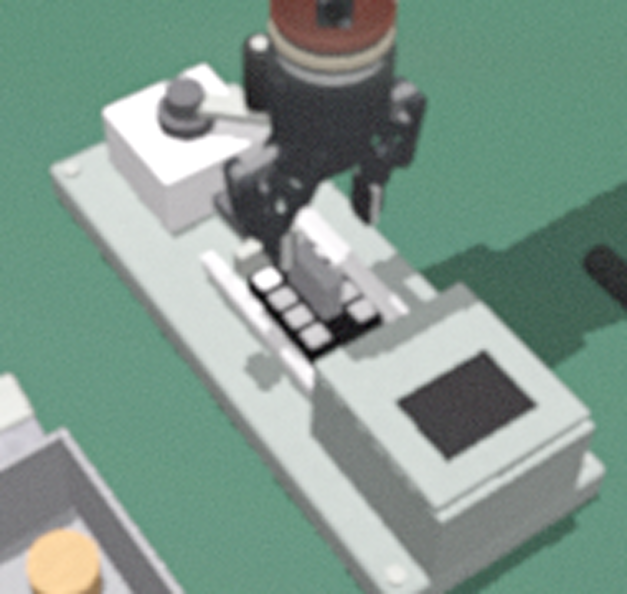

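Run:
```python
from plan import *
s=manip.observe(); p=s['eef_pos'].copy(); p[:]=[.5575,.0566,.110]
plan([.5575,.03,.25],5,start=[*p,-1.67]); plan([.5128,-.0684,.23],5,start=[.5575,.03,.25,-1.67])
```

```text
[0, 0.01, 0.18, -0.93, 0.0]
[0, 0.01, 0.18, -0.93, 0.0]
[0, 0.01, 0.18, -0.93, 0.0]
[0, 0.01, 0.18, -0.93, 0.0]
[0, 0.01, 0.18, -0.93, 0.0]
max [0.01 0.18 0.93 0.  ]
[0, -0.28, 0.66, 0.13, 0.0]
[0, -0.28, 0.66, 0.13, 0.0]
[0, -0.28, 0.66, 0.13, 0.0]
[0, -0.28, 0.66, 0.13, 0.0]
[0, -0.28, 0.66, 0.13, 0.0]
max [0.28 0.66 0.13 0.  ]
```

Emit:
apply_moves(motion=[[0.3,0,0,-0.9,0],[0,0,0,-0.9,0],[0,0,0.2,-0.9,0],[0,0,0.3,-0.9,0],[0,0,0.4,-0.9,0]])

```text
clock: 11.95
eef_pos: [0.5573, 0.0297, 0.2471]
orientation: [-180.0, -0.1, -1.6]
force: [0.6, -0.5, 0.2]
grip_width: 0.085
```

Emit:
apply_moves(motion=[[0,-0.28,0.66,0,0],[0,-0.28,0.66,0,0],[0,-0.28,0.66,0,0],[0,-0.28,0.66,0,0],[0,-0.28,0.5,0,0]])

```text
clock: 12.45
eef_pos: [0.5123, -0.0644, 0.2459]
orientation: [180.0, -0.1, -1.7]
force: [0.1, 0.4, -1.1]
grip_width: 0.0853
```

Emit:
apply_moves(motion=[[0,0,0.1,0,0],[0,0,0,0,0],[0,0,0,0,0]])

```text
clock: 12.75
eef_pos: [0.5128, -0.0658, 0.2451]
orientation: [-180.0, -0.1, -1.7]
force: [0.2, 0.2, -0.1]
grip_width: 0.0857
```

Run:
```python
from plan import *
from m1 import cloud
im,d=snap('scene','scene7.png')
s=manip.observe(); print(s['clock'],s['eef_pos'],s['orientation'],s['force'],s['wrist_torque'],s['grip_width'])
P,u,v=cloud('scene',d)
S=P[(abs(P[:,0]-.5545)<.026)&(abs(P[:,1]-.056)<.05)];T=S[abs(S[:,2]-.0575)<.004]; print(len(T),cv2.minAreaRect((T[:,:2]*1000).astype(np.float32)))
A=np.c_[T[:,:2]-T[:,:2].mean(0),np.ones(len(T))]; print(np.linalg.lstsq(A,T[:,2],rcond=None)[0])
S=P[(abs(P[:,0]-.513)<.026)&(abs(P[:,1]+.068)<.03)];T=S[(S[:,2]>.15)&(S[:,2]<.18)]; print(len(T),cv2.minAreaRect((T[:,:2]*1000).astype(np.float32)))
plan([.5128,-.0684,.128],5)
im=cv2.imread('pics/scene7.png'); cv2.imwrite('pics/s7a.png',cv2.resize(im[110:290,190:380],None,fx=3.3,fy=3.3,interpolation=cv2.INTER_CUBIC))
```

```text
12.8 [ 0.51275278 -0.06568118  0.24487516] [-1.79984173e+02 -4.12023612e-02 -1.63100747e+00] [ 1.03430591 -0.17218921  0.02804586] [ 0.02902535 -0.06238959  0.03759334] 0.08538909115169725
381 ((554.64013671875, 56.485107421875), (82.1136474609375, 51.75160598754883), 89.93649291992188)
[ 0.00265602 -0.00778859  0.05681   ]
133 ((513.8889770507812, -67.80278015136719), (25.083831787109375, 22.814922332763672), 54.927146911621094)
[0, 0.0, 0.02, 0.78, 0.0]
[0, 0.0, 0.02, 0.78, 0.0]
[0, 0.0, 0.02, 0.78, 0.0]
[0, 0.0, 0.02, 0.78, 0.0]
[0, 0.0, 0.02, 0.78, 0.0]
max [0.   0.02 0.78 0.  ]
```

View pics/s7a.png

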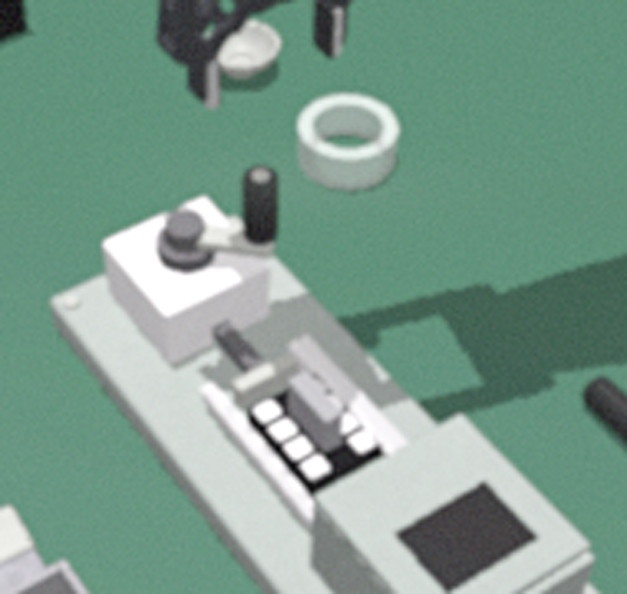

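Emit:
apply_moves(motion=[[0,0,0.04,0.8,0],[0,0,0.04,0.8,0],[0,0,0,0.8,0],[0,0,0,0.8,0],[0,0,0,0.7,0]], newtons=50)

```text
clock: 13.3
eef_pos: [0.5122, -0.0678, 0.1262]
orientation: [-180.0, 0.0, -1.6]
force: [0.5, 0.7, -0.1]
grip_width: 0.0854
```

Emit:
apply_moves(motion=[[0.4,0,0,0,0],[1,0,0,0,0],[1,0,0,0,0],[1,0,0,0,0],[1,0,0,0,0]])

```text
clock: 13.8
eef_pos: [0.5143, -0.0691, 0.1296]
orientation: [180.0, -0.3, -1.7]
force: [2.0, 0.1, 3.9]
grip_width: 0.025
```

Run:
```python
from plan import *
snap('scene','scene8.png')
s=manip.observe(); print(s['clock'],s['eef_pos'],s['orientation'],s['force'],s['wrist_torque'],s['grip_width'])
im=cv2.imread('pics/scene8.png'); cv2.imwrite('pics/s8a.png',cv2.resize(im[90:270,190:380],None,fx=3.3,fy=3.3,interpolation=cv2.INTER_CUBIC))
```

```text
13.85 [ 0.51428356 -0.06906716  0.12958046] [179.95953602  -0.28347728  -1.67767172] [ 1.71194615 -0.15454507  3.48581956] [ 0.03113792 -0.28396993 -0.01953728] 0.024736852675958005
```

View pics/s8a.png

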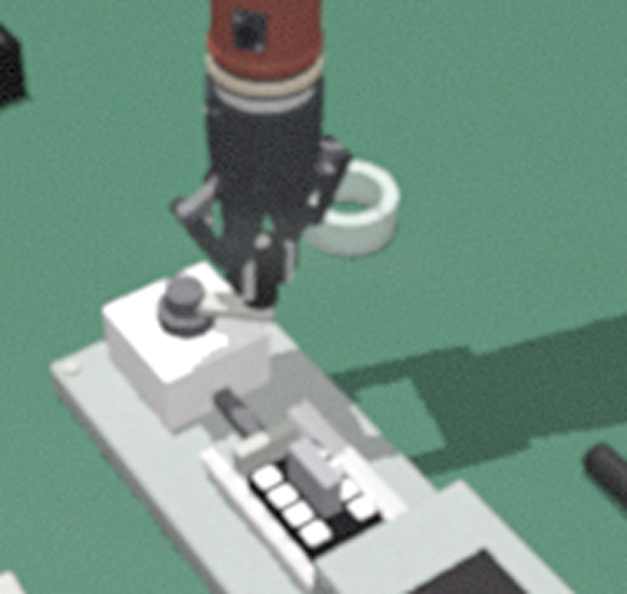

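```bash
cat > circ.py <<'E'
from h import *
H=np.array([.5502,-.1089]); YAW=-1.65
def T():
    a=np.radians(YAW); return np.array([[np.cos(a),np.sin(a)],[np.sin(a),-np.cos(a)]])
def rows(cmd,th0,steps,r=.055,H=H,A0=178.5):
    """cmd xy; th in deg; returns rows rounded, new cmd"""
    cmd=np.array(cmd); th=th0; out=[]
    for s in steps:
        th+=s; ph=np.radians(A0-th); tgt=H+r*np.array([np.cos(ph),np.sin(ph)])
        u=np.round(T()@(tgt-cmd)/.03,2); cmd=cmd+T().T@u*.03; out.append([1,float(u[0]),float(u[1]),0,0])
    for i in range(0,len(out),5): print(out[i:i+5])
    print('cmd',cmd,'th',th); return cmd,th
E
python3 -c "
from circ import *
rows([.5135,-.0687],46.4,[4,8]+[12]*33)"
```

```text
[[1, 0.09, -0.11, 0, 0], [1, 0.21, -0.14, 0, 0], [1, 0.34, -0.17, 0, 0], [1, 0.37, -0.09, 0, 0], [1, 0.39, -0.01, 0, 0]]
[[1, 0.37, 0.06, 0, 0], [1, 0.36, 0.15, 0, 0], [1, 0.32, 0.21, 0, 0], [1, 0.26, 0.28, 0, 0], [1, 0.2, 0.33, 0, 0]]
[[1, 0.13, 0.36, 0, 0], [1, 0.05, 0.38, 0, 0], [1, -0.02, 0.38, 0, 0], [1, -0.11, 0.37, 0, 0], [1, -0.18, 0.34, 0, 0]]
[[1, -0.25, 0.29, 0, 0], [1, -0.3, 0.23, 0, 0], [1, -0.35, 0.17, 0, 0], [1, -0.37, 0.09, 0, 0], [1, -0.38, 0.01, 0, 0]]
[[1, -0.38, -0.07, 0, 0], [1, -0.36, -0.14, 0, 0], [1, -0.31, -0.22, 0, 0], [1, -0.27, -0.27, 0, 0], [1, -0.2, -0.33, 0, 0]]
[[1, -0.13, -0.36, 0, 0], [1, -0.05, -0.38, 0, 0], [1, 0.03, -0.38, 0, 0], [1, 0.1, -0.37, 0, 0], [1, 0.19, -0.34, 0, 0]]
[[1, 0.24, -0.29, 0, 0], [1, 0.31, -0.23, 0, 0], [1, 0.34, -0.17, 0, 0], [1, 0.37, -0.09, 0, 0], [1, 0.39, -0.01, 0, 0]]
cmd [ 0.55593177 -0.05431581] th 454.4
```

Emit:
apply_moves(motion=[[1,0.09,-0.11,0,0],[1,0.21,-0.14,0,0],[1,0.34,-0.17,0,0],[1,0.37,-0.09,0,0],[1,0.39,-0.01,0,0]])

```text
clock: 14.35
eef_pos: [0.5542, -0.0534, 0.1295]
orientation: [-179.9, 0.1, -1.7]
force: [-5.6, 3.4, 10.2]
grip_width: 0.0248
```

Emit:
apply_moves(motion=[[1,0.37,0.06,0,0],[1,0.36,0.15,0,0],[1,0.32,0.21,0,0],[1,0.26,0.28,0,0],[1,0.2,0.33,0,0]])

```text
clock: 14.85
eef_pos: [0.6017, -0.0835, 0.1297]
orientation: [-179.7, -0.3, -1.7]
force: [1.8, 8.0, 5.6]
grip_width: 0.025
```

Emit:
apply_moves(motion=[[1,0.13,0.36,0,0],[1,0.05,0.38,0,0],[1,-0.02,0.38,0,0],[1,-0.11,0.37,0,0],[1,-0.18,0.34,0,0]])

```text
clock: 15.35
eef_pos: [0.5971, -0.141, 0.1297]
orientation: [-179.9, -0.5, -1.7]
force: [5.7, 3.4, 3.9]
grip_width: 0.0249
```

Emit:
apply_moves(motion=[[1,-0.25,0.29,0,0],[1,-0.3,0.23,0,0],[1,-0.35,0.17,0,0],[1,-0.37,0.09,0,0],[1,-0.38,0.01,0,0]])

```text
clock: 15.85
eef_pos: [0.5462, -0.1632, 0.1296]
orientation: [-179.9, -0.4, -1.7]
force: [6.2, 4.7, 2.9]
grip_width: 0.0252
```

Emit:
apply_moves(motion=[[1,-0.38,-0.07,0,0],[1,-0.36,-0.14,0,0],[1,-0.31,-0.22,0,0],[1,-0.27,-0.27,0,0],[1,-0.2,-0.33,0,0]])

```text
clock: 16.35
eef_pos: [0.5029, -0.1321, 0.1296]
orientation: [179.9, -0.7, -1.7]
force: [10.8, -1.0, -2.4]
grip_width: 0.0251
```

Run:
```python
from h import *
from scipy.optimize import least_squares
s=manip.observe(); print(s['force'],s['wrist_torque'],s['eef_pos'])
```

```text
[10.80528096 -1.04521957 -2.4278026 ] [-0.0911753  -1.47916529  0.01065459] [ 0.50291689 -0.13205962  0.12962491]
```

Run:
```python
from circ import *
from scipy.optimize import least_squares
P=np.array([[.5143,-.0691],[.5542,-.0534],[.6017,-.0835],[.5971,-.141],[.5462,-.1632],[.5029,-.1321]])*1000
F=np.array([[1.7,-.1],[-5.6,3.4],[1.8,8],[5.7,3.4],[6.2,4.7],[10.8,-1]])
r=least_squares(lambda q:np.hypot(*(P-q[:2]).T)-55,[550,-109]); print(r.x,r.fun)
r2=least_squares(lambda q:np.hypot(*(P-q[:2]).T)-q[2],[550,-109,55]); print(r2.x,r2.fun)
h=r.x[:2]
for p,f in zip(P,F):
    d=(p-h)/np.hypot(*(p-h)); t=np.array([d[1],-d[0]]); print(np.degrees(np.arctan2(d[1],d[0])),'tan',f@t,'rad',f@d)
```

```text
[ 552.66737712 -108.50286138] [-0.00326272  0.12417133  0.03945116  0.04836051  0.0781621   0.07827862]
[ 552.66717435 -108.50584828   55.06093935] [-0.06220349  0.06622337 -0.01995063 -0.0141784   0.0142327   0.01587644]
134.23717126789316 tan 1.1482158715901465 rad -1.2576169179159766
88.40679436888925 tan -5.69236568904131 rad 3.242988261191404
27.018079627546236 tan -6.309216848487585 rad 5.237726869431087
-36.18099682601613 tan -6.109257475187951 rad 2.593640896859114
-96.7433307600604 tan -5.605226740434572 rad -5.3955011989913615
-154.63209040158605 tan -5.5306099217410605 rad -9.330185094280786
```

Run:
```python
from circ import *
cmd,th=rows([.5135,-.0687],46.4,[4,8]+[12]*23)
H2=np.array([.55267,-.1085]); a=cmd-H2; ph=np.degrees(np.arctan2(a[1],a[0])); print(ph,np.hypot(*a))
th=178.5-ph; print(th)
rows(cmd,th,[12]*10,H=H2)
```

```text
[[1, 0.09, -0.11, 0, 0], [1, 0.21, -0.14, 0, 0], [1, 0.34, -0.17, 0, 0], [1, 0.37, -0.09, 0, 0], [1, 0.39, -0.01, 0, 0]]
[[1, 0.37, 0.06, 0, 0], [1, 0.36, 0.15, 0, 0], [1, 0.32, 0.21, 0, 0], [1, 0.26, 0.28, 0, 0], [1, 0.2, 0.33, 0, 0]]
[[1, 0.13, 0.36, 0, 0], [1, 0.05, 0.38, 0, 0], [1, -0.02, 0.38, 0, 0], [1, -0.11, 0.37, 0, 0], [1, -0.18, 0.34, 0, 0]]
[[1, -0.25, 0.29, 0, 0], [1, -0.3, 0.23, 0, 0], [1, -0.35, 0.17, 0, 0], [1, -0.37, 0.09, 0, 0], [1, -0.38, 0.01, 0, 0]]
[[1, -0.38, -0.07, 0, 0], [1, -0.36, -0.14, 0, 0], [1, -0.31, -0.22, 0, 0], [1, -0.27, -0.27, 0, 0], [1, -0.2, -0.33, 0, 0]]
cmd [ 0.49999083 -0.13133699] th 334.4
-156.56274643630087 0.057416224059992936
335.06274643630087
[[1, -0.05, -0.4, 0, 0], [1, -0.05, -0.38, 0, 0], [1, 0.03, -0.38, 0, 0], [1, 0.11, -0.37, 0, 0], [1, 0.19, -0.33, 0, 0]]
[[1, 0.25, -0.29, 0, 0], [1, 0.31, -0.23, 0, 0], [1, 0.34, -0.16, 0, 0], [1, 0.38, -0.09, 0, 0], [1, 0.38, -0.01, 0, 0]]
cmd [ 0.5589478  -0.05380244] th 455.06274643630087
```

Emit:
apply_moves(motion=[[1,-0.05,-0.4,0,0],[1,-0.05,-0.38,0,0],[1,0.03,-0.38,0,0],[1,0.11,-0.37,0,0],[1,0.19,-0.33,0,0]])

```text
clock: 16.85
eef_pos: [0.5074, -0.0773, 0.1295]
orientation: [179.8, 0.0, -1.6]
force: [-3.5, -4.8, 6.5]
grip_width: 0.0248
```

Emit:
apply_moves(motion=[[1,0.25,-0.29,0,0],[1,0.31,-0.23,0,0],[1,0.34,-0.16,0,0],[1,0.38,-0.09,0,0],[1,0.38,-0.01,0,0]])

```text
clock: 17.35
eef_pos: [0.5573, -0.0535, 0.1295]
orientation: [-180.0, 0.1, -1.6]
force: [-5.7, 0.4, 11.2]
grip_width: 0.0248
```

```bash
cat >> circ.py <<'E'
H2=np.array([.55267,-.1085])
def tr(p,f,cmd=None):
    d=np.array(p[:2])-H2; rr=np.hypot(*d); d=d/rr; t=np.array([d[1],-d[0]])
    ph=np.degrees(np.arctan2(d[1],d[0])); th=(178.5-ph)%360
    r='th %.1f (+360: %.3f rad) r %.2f Ftan %.2f Frad %.2f'%(th,np.radians(th+360),rr*1e3,-(np.array(f[:2])@t),np.array(f[:2])@d)
    if cmd is not None: e=np.array(cmd)-p[:2]; r+=' lag_tan %.2f lag_rad %.2f mm'%(e@t*1e3,e@d*1e3)
    print(r)
E
python3 - <<'E'
from circ import *
s=manip.observe(); print(s['clock'],s['eef_pos'],s['force'],s['wrist_torque']); c=[.5589478,-.05380244]
tr(s['eef_pos'],s['force'],c)
snap('scene','s9.png'); s=manip.observe();tr(s['eef_pos'],s['force'],c)
rows(c,455.06,[6,5,5,4,4]+[4]*40,H=H2)
im=cv2.imread('pics/s9.png'); cv2.imwrite('pics/s9a.png',cv2.resize(im[110:320,190:380],None,fx=2.8,fy=2.8,interpolation=cv2.INTER_CUBIC))
E
```

```text
17.35 [ 0.55729881 -0.05345044  0.12947601] [-5.73761855  0.41355205 11.24622776] [-0.13254225  0.87161965 -0.01011695]
th 93.3 (+360: 7.912 rad) r 55.24 Ftan 5.75 Frad -0.07 lag_tan 1.67 lag_rad -0.21 mm
th 95.3 (+360: 7.947 rad) r 55.18 Ftan 1.68 Frad 2.24 lag_tan -0.26 lag_rad -0.12 mm
[[1, 0.19, 0.03, 0, 0], [1, 0.16, 0.04, 0, 0], [1, 0.15, 0.05, 0, 0], [1, 0.12, 0.05, 0, 0], [1, 0.11, 0.05, 0, 0]]
[[1, 0.11, 0.07, 0, 0], [1, 0.1, 0.07, 0, 0], [1, 0.1, 0.08, 0, 0], [1, 0.1, 0.09, 0, 0], [1, 0.09, 0.09, 0, 0]]
[[1, 0.08, 0.1, 0, 0], [1, 0.07, 0.11, 0, 0], [1, 0.07, 0.11, 0, 0], [1, 0.05, 0.11, 0, 0], [1, 0.05, 0.12, 0, 0]]
[[1, 0.05, 0.12, 0, 0], [1, 0.03, 0.12, 0, 0], [1, 0.02, 0.13, 0, 0], [1, 0.02, 0.13, 0, 0], [1, 0.01, 0.12, 0, 0]]
[[1, -0.01, 0.13, 0, 0], [1, -0.01, 0.13, 0, 0], [1, -0.02, 0.13, 0, 0], [1, -0.03, 0.12, 0, 0], [1, -0.03, 0.12, 0, 0]]
[[1, -0.05, 0.12, 0, 0], [1, -0.05, 0.12, 0, 0], [1, -0.06, 0.11, 0, 0], [1, -0.07, 0.11, 0, 0], [1, -0.08, 0.1, 0, 0]]
[[1, -0.08, 0.1, 0, 0], [1, -0.09, 0.09, 0, 0], [1, -0.1, 0.08, 0, 0], [1, -0.1, 0.08, 0, 0], [1, -0.11, 0.07, 0, 0]]
[[1, -0.11, 0.06, 0, 0], [1, -0.12, 0.05, 0, 0], [1, -0.12, 0.05, 0, 0], [1, -0.12, 0.04, 0, 0], [1, -0.12, 0.03, 0, 0]]
[[1, -0.13, 0.02, 0, 0], [1, -0.13, 0.01, 0, 0], [1, -0.13, 0.0, 0, 0], [1, -0.12, -0.0, 0, 0], [1, -0.13, -0.02, 0, 0]]
cmd [ 0.54260897 -0.16257708] th 639.06
```

View pics/s9a.png

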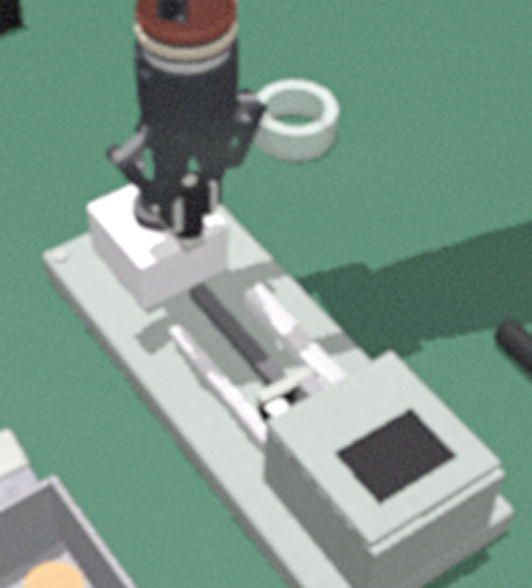

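Emit:
apply_moves(motion=[[1,0.19,0.03,0,0],[1,0.16,0.04,0,0],[1,0.15,0.05,0,0]])

```text
clock: 17.7
eef_pos: [0.5724, -0.0569, 0.1295]
orientation: [-179.9, 0.1, -1.7]
force: [-4.9, 3.4, 9.9]
grip_width: 0.025
```

Emit:
apply_moves(motion=[[1,0.12,0.05,0,0],[1,0.11,0.05,0,0]])

```text
clock: 17.9
eef_pos: [0.5793, -0.0601, 0.1295]
orientation: [-179.9, 0.1, -1.7]
force: [-3.8, 3.0, 9.8]
grip_width: 0.0247
```

Emit:
apply_moves(motion=[[1,0.11,0.07,0,0],[1,0.1,0.07,0,0]])

```text
clock: 18.1
eef_pos: [0.5856, -0.0642, 0.1295]
orientation: [-179.9, 0.0, -1.7]
force: [-3.4, 4.1, 8.8]
grip_width: 0.0248
```

Emit:
apply_moves(motion=[[1,0.1,0.08,0,0],[1,0.1,0.09,0,0]])

```text
clock: 18.3
eef_pos: [0.5916, -0.0693, 0.1295]
orientation: [-179.9, 0.0, -1.7]
force: [-3.0, 5.2, 9.8]
grip_width: 0.0245
```

Emit:
apply_moves(motion=[[1,0.09,0.09,0,0],[1,0.08,0.1,0,0]])

```text
clock: 18.5
eef_pos: [0.5967, -0.0751, 0.1296]
orientation: [-179.8, 0.0, -1.7]
force: [-2.3, 4.1, 9.4]
grip_width: 0.0249
```

```bash
cat >> circ.py <<'E'
def seq(R,c=(.5589478,-.05380244)):
    c=np.array(c); out=[]
    for r in R: c=c+T().T@np.array(r)*.03; out.append(c)
    return out
R=[(.19,.03),(.16,.04),(.15,.05),(.12,.05),(.11,.05),(.11,.07),(.1,.07),(.1,.08),(.1,.09),(.09,.09),(.08,.1),(.07,.11),(.07,.11),(.05,.11),(.05,.12),(.05,.12),(.03,.12),(.02,.13),(.02,.13),(.01,.12),(-.01,.13),(-.01,.13),(-.02,.13),(-.03,.12),(-.03,.12),(-.05,.12),(-.05,.12),(-.06,.11),(-.07,.11),(-.08,.1),(-.08,.1),(-.09,.09),(-.1,.08),(-.1,.08),(-.11,.07)]
E
python3 -c "
from circ import *
s=manip.observe(); print(s['clock']); tr(s['eef_pos'],s['force'],seq(R)[10])"
```

```text
18.5
th 141.3 (+360: 8.750 rad) r 55.21 Ftan 4.62 Frad 0.62 lag_tan 1.69 lag_rad -0.09 mm
```

```bash
cat > log.txt <<'E'
3 .5724 -.0569 -4.9 3.4
5 .5793 -.0601 -3.8 3.0
7 .5856 -.0642 -3.4 4.1
9 .5916 -.0693 -3.0 5.2
11 .5967 -.0751 -2.3 4.1
E
cat > lg.py <<'E'
from circ import *
S=seq(R)
for l in open('log.txt'):
    v=list(map(float,l.split())); tr(v[1:3],v[3:],S[int(v[0])-1])
E
python3 lg.py
```

```text
th 109.4 (+360: 8.193 rad) r 55.24 Ftan 5.79 Frad 1.43 lag_tan 1.68 lag_rad -0.36 mm
th 117.3 (+360: 8.331 rad) r 55.24 Ftan 4.78 Frad 0.80 lag_tan 1.63 lag_rad -0.16 mm
th 125.1 (+360: 8.467 rad) r 55.20 Ftan 5.17 Frad 1.26 lag_tan 1.71 lag_rad -0.24 mm
th 133.3 (+360: 8.610 rad) r 55.25 Ftan 5.79 Frad 1.58 lag_tan 1.74 lag_rad -0.22 mm
th 141.3 (+360: 8.750 rad) r 55.26 Ftan 4.66 Frad 0.65 lag_tan 1.69 lag_rad -0.14 mm
```

Emit:
apply_moves(motion=[[1,0.07,0.11,0,0],[1,0.07,0.11,0,0]])

```text
clock: 18.7
eef_pos: [0.6009, -0.0817, 0.1296]
orientation: [-179.8, -0.0, -1.7]
force: [-1.6, 5.7, 8.4]
grip_width: 0.0248
```

Emit:
apply_moves(motion=[[1,0.05,0.11,0,0],[1,0.05,0.12,0,0]])

```text
clock: 18.9
eef_pos: [0.6041, -0.0885, 0.1296]
orientation: [-179.8, -0.1, -1.7]
force: [-0.3, 5.4, 7.1]
grip_width: 0.0248
```

Emit:
apply_moves(motion=[[1,0.05,0.12,0,0],[1,0.03,0.12,0,0]])

```text
clock: 19.1
eef_pos: [0.6064, -0.0959, 0.1296]
orientation: [-179.8, -0.1, -1.7]
force: [-0.7, 4.8, 7.7]
grip_width: 0.0248
```

Emit:
apply_moves(motion=[[1,0.02,0.13,0,0],[1,0.02,0.13,0,0]])

```text
clock: 19.3
eef_pos: [0.6076, -0.1037, 0.1296]
orientation: [-179.8, -0.1, -1.7]
force: [0.5, 5.1, 7.0]
grip_width: 0.0247
```

```bash
cat >> log.txt <<'E'
13 .6009 -.0817 -1.6 5.7
15 .6041 -.0885 -.3 5.4
17 .6064 -.0959 -.7 4.8
19 .6076 -.1037 .5 5.1
E
python3 lg.py|tail -4
```

```text
th 149.4 (+360: 8.891 rad) r 55.18 Ftan 5.76 Frad 1.37 lag_tan 1.70 lag_rad -0.12 mm
th 157.3 (+360: 9.028 rad) r 55.18 Ftan 5.14 Frad 1.68 lag_tan 1.72 lag_rad -0.33 mm
th 165.3 (+360: 9.168 rad) r 55.19 Ftan 4.83 Frad 0.41 lag_tan 1.60 lag_rad -0.16 mm
th 173.5 (+360: 9.311 rad) r 55.14 Ftan 5.04 Frad 0.94 lag_tan 1.62 lag_rad -0.16 mm
```

No contact yet; continuing at the same pace.

Emit:
apply_moves(motion=[[1,0.01,0.12,0,0],[1,-0.01,0.13,0,0]])

```text
clock: 19.5
eef_pos: [0.6077, -0.1113, 0.1297]
orientation: [-179.8, -0.2, -1.7]
force: [0.9, 5.4, 5.9]
grip_width: 0.0249
```

Emit:
apply_moves(motion=[[1,-0.01,0.13,0,0],[1,-0.02,0.13,0,0]])

```text
clock: 19.7
eef_pos: [0.6068, -0.1191, 0.1296]
orientation: [-179.8, -0.2, -1.7]
force: [2.1, 4.5, 5.4]
grip_width: 0.0249
```

Emit:
apply_moves(motion=[[1,-0.03,0.12,0,0],[1,-0.03,0.12,0,0]])

```text
clock: 19.9
eef_pos: [0.6048, -0.1264, 0.1296]
orientation: [-179.9, -0.2, -1.7]
force: [2.3, 5.0, 5.5]
grip_width: 0.0248
```

```bash
cat >> log.txt <<'E'
21 .6077 -.1113 .9 5.4
23 .6068 -.1191 2.1 4.5
25 .6048 -.1264 2.3 5.0
E
python3 lg.py|tail -3
```

```text
th 181.4 (+360: 9.449 rad) r 55.10 Ftan 5.44 Frad 0.62 lag_tan 1.54 lag_rad -0.25 mm
th 189.6 (+360: 9.592 rad) r 55.16 Ftan 4.82 Frad 1.20 lag_tan 1.57 lag_rad -0.26 mm
th 197.5 (+360: 9.729 rad) r 55.12 Ftan 5.48 Frad 0.55 lag_tan 1.45 lag_rad -0.10 mm
```

Emit:
apply_moves(motion=[[1,-0.05,0.12,0,0],[1,-0.05,0.12,0,0]])

```text
clock: 20.1
eef_pos: [0.6019, -0.1332, 0.1296]
orientation: [-179.8, -0.3, -1.7]
force: [3.8, 5.8, 6.2]
grip_width: 0.025
```

Emit:
apply_moves(motion=[[1,-0.06,0.11,0,0],[1,-0.07,0.11,0,0]])

```text
clock: 20.3
eef_pos: [0.5982, -0.1396, 0.1296]
orientation: [-179.8, -0.3, -1.7]
force: [4.6, 5.1, 5.2]
grip_width: 0.0247
```

Emit:
apply_moves(motion=[[1,-0.08,0.1,0,0],[1,-0.08,0.1,0,0]])

```text
clock: 20.5
eef_pos: [0.5935, -0.1454, 0.1296]
orientation: [-179.8, -0.4, -1.7]
force: [4.8, 6.0, 4.3]
grip_width: 0.0248
```

```bash
cat >> log.txt <<'E'
27 .6019 -.1332 3.8 5.8
29 .5982 -.1396 4.6 5.1
31 .5935 -.1454 4.8 6.0
E
python3 lg.py|tail -4
```

```text
th 197.5 (+360: 9.729 rad) r 55.12 Ftan 5.48 Frad 0.55 lag_tan 1.45 lag_rad -0.10 mm
th 205.1 (+360: 9.864 rad) r 55.08 Ftan 6.89 Frad 0.80 lag_tan 1.86 lag_rad -0.04 mm
th 212.8 (+360: 9.998 rad) r 55.14 Ftan 6.81 Frad 0.92 lag_tan 2.14 lag_rad -0.06 mm
th 220.6 (+360: 10.133 rad) r 55.03 Ftan 7.67 Frad -0.46 lag_tan 2.35 lag_rad 0.07 mm
```

Emit:
apply_moves(motion=[[1,-0.09,0.09,0,0],[1,-0.1,0.08,0,0]])

```text
clock: 20.7
eef_pos: [0.5882, -0.1505, 0.1297]
orientation: [-179.8, -0.5, -1.7]
force: [7.7, 5.2, 3.4]
grip_width: 0.0249
```

Run:
```python
from circ import *
s=manip.observe(); print(s['clock'],s['eef_pos'],s['force']); tr(s['eef_pos'],s['force'],seq(R)[32])
snap('scene','s10.png')
s=manip.observe(); print(s['clock'],s['eef_pos'],s['force']); tr(s['eef_pos'],s['force'],seq(R)[32])
```

```text
20.7 [ 0.58821602 -0.15049033  0.1296841 ] [7.70285165 5.1849334  3.40329971]
th 228.3 (+360: 10.267 rad) r 55.02 Ftan 9.23 Frad 1.02 lag_tan 2.65 lag_rad -0.10 mm
20.75 [ 0.58779254 -0.15087523  0.12966754] [5.57177661 5.21874227 3.73430956]
th 228.8 (+360: 10.277 rad) r 55.04 Ftan 7.62 Frad -0.46 lag_tan 2.08 lag_rad -0.10 mm
```

Emit:
apply_moves(motion=[[1,0.03,-0.02,0,0],[0.6,0,0,0,0],[0.3,0,0,0,0],[0.2,0,0,0,0],[0.2,0,0,-0.2,0]])

```text
clock: 21.25
eef_pos: [0.5841, -0.1514, 0.1319]
orientation: [-179.9, 0.2, -1.7]
force: [0.1, 0.4, -0.6]
grip_width: 0.0685
```

Emit:
apply_moves(motion=[[0.2,0,0,-0.6,0],[0.2,0,0,-1,0],[0.2,0,0,-1,0],[0.2,0,0,-1,0],[0.2,0,0,-0.6,0]])

```text
clock: 21.75
eef_pos: [0.5866, -0.1522, 0.2629]
orientation: [179.9, -0.2, -1.7]
force: [-0.6, 0.9, -0.3]
grip_width: 0.0684
```

Emit:
apply_moves(motion=[[0.2,0,0.6,0,0],[0.2,0,1,0,0],[0.2,0,1,0,0],[0.2,0,0.6,0,0],[0.2,0,0,0,0]])

```text
clock: 22.25
eef_pos: [0.5818, -0.2503, 0.258]
orientation: [-180.0, 0.1, -1.9]
force: [-0.6, -0.6, -0.3]
grip_width: 0.0679
```

Run:
```python
from circ import *
from m1 import cloud
s=manip.observe(); print(s['clock'],s['eef_pos'],s['force'],s['grip_width'])
for cam in ['scene','top']:
    im,d=snap(cam,cam+'11.png'); P,u,v=cloud(cam,d)
    S=P[(np.hypot(P[:,0]-.588,P[:,1]+.151)<.03)&(P[:,2]>.15)&(P[:,2]<.18)]
    if len(S)>4:
        c=np.array(cv2.minAreaRect((S[:,:2]*1000).astype(np.float32))[0]); print(cam,len(S),c); tr(c/1000,[0,0])
im=cv2.imread('pics/scene11.png'); cv2.imwrite('pics/s11a.png',cv2.resize(im[90:330,170:380],None,fx=2.5,fy=2.5,interpolation=cv2.INTER_CUBIC))
```

```text
22.25 [ 0.58182205 -0.25032832  0.25797417] [-0.58788409 -0.55741878 -0.29639009] 0.0679398481749004
scene 131 [ 587.74902344 -149.48982239]
th 227.9 (+360: 10.262 rad) r 53.95 Ftan -0.00 Frad 0.00
top 87 [ 584.70733643 -150.31497192]
th 231.0 (+360: 10.316 rad) r 52.68 Ftan -0.00 Frad 0.00
```

View pics/s11a.png

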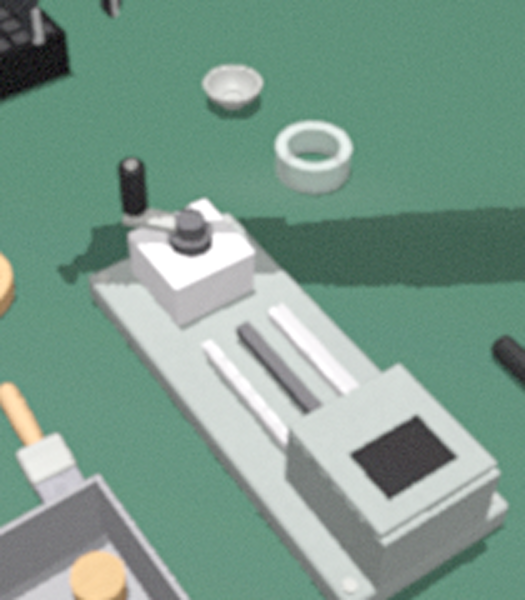

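View pics/top11.png

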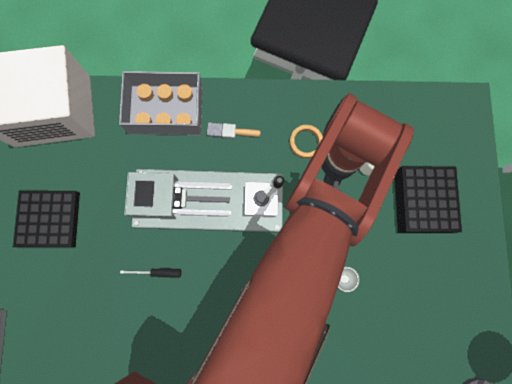

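```bash
python3 -c "
from h import *
print(manip.close_job())"
```

```text
the job is handed in; nothing more can be done
None
```

I loaded the carrier and wound the crank until the contacts were pressed back about half their travel. I then let go and handed the job in at about 22 s of the 72 s allowed.

- **Loading:** I lifted the carrier by its rib and set it in the channel. The camera put its centre at (554.6, 56.5) mm, where the bay was worked out as (554.5, 56.1), and its top was level to within 0.5°.
- **Winding:** I took the grip at about 0.8 rad and never let go of it until the end. I wound at 12° per row and slowed to 4° per row before the contact zone. The tool followed a clean circle of about 55 mm radius.
- **Pace:** There were short holds between move calls for pictures (0.05 s each). During one of these, at about 7.9 rad, the crank crept on by 2°.
- **Contact:** The turning force stayed near 5.2 N up to 9.73 rad and began to rise by 9.86 rad. I put first contact at about 9.78 rad.
- **Where I stopped:** The last moving reading was about 9.2 N, some 4 N above free, against 3.5 N expected at half travel. The force reading is noisy by about 0.5 N. The crank stood at about 10.28 rad, which is roughly 6 mm of the 12 mm travel.
- **After letting go:** The grip stayed put; the scene camera gave 10.26 rad and the top camera 10.32 rad. The gripper was clear at 0.26 m height, and the wrist force was within the noise.
- **Bystanders:** Those visible in the last two pictures had not moved. In the top view the arm hid most of the bottle and the clear tape roll. The roll shows unmoved in the scene picture, but I did not see the bottle clearly again.
- **Not checked:** The contacts are hidden, so the press depth rests on force and crank angle alone.

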